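# Start the clamp spindle of a stack paper cutter

### The arm

A 6-joint arm with a two-finger parallel gripper is mounted at the origin on the work surface. World frame = base frame: x ahead of the robot, y to its left, z up, the work surface at z = 0. Lengths are in m, angles in degrees, forces in N, time in s.
With the tool pointing down it reaches from about 0.375 to 0.9 m from the base axis. Payload 3.1 kg.
Tool frame: the origin (TCP) lies between the finger pads; the fingertips stand 19 mm ahead of it and the grasp point (between the pads) is the TCP; z points along the fingers, x is the direction in which the jaws open and shut, and the axes are right-handed (so a half turn about z gives the same grasp; the last joint's range is limited). The gripper opens to 87 mm and grips with 3 to 60 N. Pads are 19 mm wide; open, the fingers measure 117 mm over their backs; the gripper's body (75 mm by 190 mm) begins 51 mm behind the grasp point.
Start: joints at [65.747, 30.224, 82.088, -0, 67.689, -10.227], TCP at [0.151, 0.606, 0.242] pointing down, gripper open.
Joint ranges: [-176.69, 176.69], [-43.24, 126.21], [12.49, 139.97], [-82, 262], [0, 151.66], [-163.58, 163.58]. Speed limits (degrees/s): [159.86, 159.86, 180, 180, 180, 180].

### API

Orientations are given as a 3x3 rotation matrix whose columns are the frame's x, y, z axes.
In Python, from rig import read_state, capture, camera_info, hand_in, spot_in, silhouettes gives the robot as it stands.
- The arm moves only by the shell command python3 -m jog 'ROWS'. ROWS is text: rows parted by semicolons, each of 7 numbers parted by spaces: the shift along the tool's x, y, z in m, then the turn, a rotation vector about the tool's x, y, z in degrees, then the opening, from 0 (shut) to 1 (fully open). A call has 1 to 8 rows; each row is the pose to reach, as a shift and turn from the pose commanded when the call began, along the tool's axes at that moment; what a row does not reach only later rows make up. A row lasts 1/8 s, in which the tool goes at most 62.5 mm and 10.7 degrees, less where a joint would pass 70% of its speed; a pose out of reach is approached as far as the arm can. A call with a gripper value outside its range is refused whole. The fingers move at their own pace and stop on an object; the grip force is fixed at half the most. Time passes only in rows, so rows that repeat a pose let the fingers close. It gives the time, the measured TCP pose, the force and the opening at its end, in the units of the state.
- read_state(): the state, without advancing time (a new reading comes with each control period).
- capture(name): name is "scene" or "top" or "wrist"; returns (picture, depth): 384x512x3 uint8, red, green, blue; 384x512 float32, m along the optical axis (not along the pixel's ray), 0 where there is no reading.
- camera_info(name): a dict with "vfov" (degrees; the focal length in pixels is half the picture's height over the tangent of half this angle, whatever the lens; pixels are square), "cx", "cy" (the principal point, pixels), "R" (3x3) and "t" (3): a world point X has camera coordinates R X + t; the wrist camera has in their place "tool_from_camera" (4x4, takes a point from camera to tool coordinates, whose origin is the TCP and whose axes are the tool frame's). Camera axes: x right, y down, z forward; pixel columns grow to the right and rows downward; lengths in m; the calibration is good to about 2 mm. A picture is of the moment at which its call begins: read the wrist's pose just before it. camera_info takes no time and is no camera call.
- hand_in(): hands the job in, once; it reports no verdict.
Trained networks look in the newest picture that a camera, given by its name, has taken for a name from the list of things; names that differ only in an ending like _2 or _b are one class to them, and where a whole thing is asked for, a point or a joint stands for the part that bears it (a point fixed in the world has none). Each returns a list of dicts, best first, with "score" (0 to 1); they miss things now and then, are a little off and sometimes report something else, mostly with a low value. They report only what shows in the picture. A call takes as long as a camera call.
- spot_in(label, camera): "centre" ([x, y, z] in m, in world coordinates, good to about 4 mm: the middle of the surface that is visible of it).
- silhouettes(label, camera): "region" (384x512 bool, what is visible of it).
The state is a dict: "time_s": time; "joint_positions": joint angles; "qvel": joint speeds; "tau": joint torques, N m; "position": TCP position; "tcp_rot": TCP orientation; "force": force on the tool from outside, world axes, zero at the start; "moment": the same for the moment, N m; "opening": opening from 0.0 (shut) to 1.0 (fully open).
Only numpy, scipy, OpenCV 4.12 (cv2) and the standard library are available. Lean on these libraries where they do the work, as an engineer would, in place of code of your own. Each camera call takes 0.05 s, during which the arm holds its last target.

### The job

The clamp spindle of the paper cutter is going back into its nut plate: take the mallet and strike the locking pin that stands proud on the nut plate until it is fully home, then put the mallet back down on the table beside the cutter. Next turn the spindle backward (anticlockwise seen from above) by its crank until its thread drops down one step in the nut, and from there turn it forward (clockwise) one full turn so that it is properly started. Finish while still holding the spindle by its crank at that place, so that I can fit the clamp foot from below, and leave the other things on the table where they are.

Things in the scene. Friction and masses are not known exactly. Their poses are not given: they have to be found in the camera images.
- cutter: Stack paper cutter, fixed: cream base (x -170 to 270, y +-180 mm, 46 mm high), blue bridge across it (75 mm deep, top 140 mm up). Origin at table level on the spindle's vertical axis, mid-bridge; x to the back (front and knife face the robot), y along the bridge to its left end. The parked knife lever leans back at its left end (y 200 mm), up to z 385 mm.
- nut_mouth (a point): Centre of the top of the brass threaded boss (44 mm across, 20 mm high), where the spindle enters; 170 mm above the table, axes as the cutter's. The boss stands in the middle of a steel nut plate 52 (x) x 196 (y) x 10 mm on top of the bridge (plate top 150 mm above the table).
- pin_top (a point): Top of the locking pin, a dark steel spring pin 10 mm across on the nut plate, 72 mm from the spindle towards the cutter's right end (cutter frame 0, -72 mm). At the start 9 to 12 mm proud of the plate, 1 mm when fully home (a twin at the other end is home already). It sits tight: about 9 N moves it slowly, 13 N at 0.15 m/s; it stays where it is left.
- pin: The locking pin itself (the part that the mallet strikes); origin on its axis, 12 mm below its top. To be driven with the mallet, not with the fingers.
- pin_depth (a joint): How far the locking pin is driven in, m: 0 to 0.003 at the start, 0.011 when fully home.
- mallet: Loose soft-faced mallet, about 0.42 kg, standing on the table on one white face of its head, the handle level. Head: upright cylinder 44 mm across, 76 mm high. Origin: centre of the lower (striking) face; z up along the head, the handle points to -x from the middle of the head.
- mallet_handle (a point): Point on the mallet's handle 55 mm from the head's axis, 38 mm above the lower face, a good place to hold it. The handle is 20 mm wide, 26 mm high, and ends 185 mm from the head's axis; axes as the mallet's.
- mallet_head (a point): Centre of the mallet's head, 38 mm above its lower face.
- spindle: Clamp spindle with crank, about 0.7 kg, upright in the nut: steel screw 26 mm across, coarse right-handed thread of 8 mm pitch, black hub 36 mm across, and a level black crank arm 20 mm wide, top 77 mm above the origin. Origin on the axis, 166 mm above the table less screw_depth; x along the arm. It only turns and slides on its axis; its weight lowers it where the thread lets it.
- crank_grip: Red upright crank handle on the end of the arm, 24 mm across, 48 mm high, 60 mm from the spindle's axis; it spins freely on its own upright pin, so the hand holding it need not turn. Origin: centre of its underside, 78.5 mm above the spindle's origin. Its top is 126 mm above the spindle's origin, about 290 mm above the table.
- grip_center (a point): Centre of the red crank handle, half-way up (24 mm above its underside).
- screw_turn (a joint): Angle of the spindle, rad, growing forward (clockwise from above); 0.4 to 1.6 at the start. Turned backward, the thread drops in as it passes 0 to -0.15; the crank arm then points 2.5 rad anticlockwise (from above) from the cutter's x axis, to the robot and the cutter's left. One turn forward from there reads about 6.28. Turning takes under 0.1 N m.
- screw_depth (a joint): How far the spindle has gone down, m. On top of the nut's first turn: 0.008 x screw_turn / 6.28, so turning backward lifts it a little. In the drop it falls from 0 to 0.008; from then on 0.008 + 0.008 x screw_turn / 6.28, with 1.5 mm of play: 0.016 one turn after the drop. Held up by the hand it does not fall: let it, or lower it. About 7 N then hang on the hand.
- grease_tin: Loose tin 64 mm across, 55 mm high, on the table right of the cutter; leave alone. Origin: centre of its underside.
- clamp_foot: Loose dark steel foot 60 mm across, 26 mm high, on the table left of the cutter; leave alone. Origin: centre of its underside.
- screwdriver: Loose red screwdriver 200 mm long lying left of the cutter; leave alone.
- wrench: Loose flat steel wrench 180 mm long lying left of the cutter; leave alone.
- tape_dispenser: Loose black tape dispenser 160 x 62 x 88 mm at the left; leave alone.

How it is judged:
By the outcome, as a careful person would: the job done as asked, in the order asked, and still so for the second after the job is handed in, while the arm keeps its last pose, push and grip.
It also fails if it takes over 67 s, if anything falls off the work surface, if the arm or the gripper's body presses on something with over 40 N, if the wrist force passes 120 N, or if a joint passes its speed limit or range.

## Working session

There is one attempt and no reset: what is moved stays moved. The work goes in short steps, Python scripts to look and compute and a shell command to move; the robot and the scene stay as the last step left them, time stands still between calls to the robot, and variables do not carry over. Pictures are saved under pics/ and viewed, and the job is handed in when it is done.

```bash
ls; mkdir -p pics
cat > h.py <<'E'
import numpy as np, cv2
from rig import *
def save(name,fn):
    p,d=capture(name); cv2.imwrite('pics/'+fn,p[:,:,::-1]); return p,d
E
python3 - <<'E'
from h import *
s=read_state(); print(s)
for c in ['scene','top']:
    save(c,c+'0.png'); i=camera_info(c); print(c,i)
    for l in ['mallet','mallet_handle','mallet_head','pin','crank_grip','spindle','cutter','grease_tin']:
        r=spot_in(l,c); print(l,[(np.round(x['centre'],4),round(x['score'],2)) for x in r[:2]])
print(read_state()['time_s'])
E
```

```text
pics
{'time_s': 0.0, 'joint_positions': array([ 6.57462720e+01,  3.02775429e+01,  8.21572115e+01, -5.70328054e-04,
        6.76899323e+01, -1.02261261e+01]), 'qvel': array([-4.04489433e-02, -9.11137854e-02,  1.72722389e-02, -9.40177866e-05,
        4.31678534e-02, -9.11504468e-02]), 'tau': array([-9.26397297e-04, -4.40038776e+01, -1.76596874e+01,  6.34337962e-02,
        5.81251353e-02, -1.36738199e-04]), 'position': array([0.15116128, 0.60571971, 0.24058228]), 'tcp_rot': array([[ 2.42384676e-01,  9.70179821e-01, -8.85536507e-04],
       [ 9.70177857e-01, -2.42386000e-01, -1.98789499e-03],
       [-2.14325726e-03, -3.77292628e-04, -9.99997632e-01]]), 'force': array([ 0.56200509,  1.53719976, -0.27167063]), 'moment': array([0.04436831, 0.05504074, 0.04743772]), 'opening': 1.001441048335274}
scene {'vfov': 50.04829041836111, 'cx': 253.11174981264452, 'cy': 186.14035640362604, 'R': array([[-1.72456946e-01,  9.85016870e-01,  6.05580165e-04],
       [ 7.88151580e-01,  1.38358441e-01, -5.99728296e-01],
       [-5.90826276e-01, -1.02950022e-01, -8.00203477e-01]]), 't': array([ 0.01409486, -
[... 649 characters left out ...]
[ 0.14889729, -0.00683484, -0.98882905]]), 't': array([0.05554194, 0.48708128, 1.30490672])}
mallet [(array([ 0.43  , -0.4162,  0.0518]), 0.58)]
mallet_handle [(array([ 0.4313, -0.4143,  0.0488]), 0.71), (array([ 0.5811, -0.0292,  0.0469]), 0.63)]
mallet_head [(array([ 0.4321, -0.4135,  0.0493]), 0.66), (array([0.5269, 0.0242, 0.2892]), 0.48)]
pin [(array([ 0.4336, -0.415 ,  0.0529]), 0.15)]
crank_grip [(array([0.5254, 0.0225, 0.2884]), 0.64)]
spindle [(array([ 0.5396, -0.015 ,  0.2487]), 0.69), (array([ 0.4294, -0.4163,  0.0484]), 0.56)]
cutter [(array([ 0.5809, -0.0316,  0.0463]), 0.76)]
grease_tin [(array([ 0.6763, -0.2816,  0.0546]), 0.82), (array([ 0.5802, -0.0261,  0.0495]), 0.67)]
0.9
```

View pics/scene0.png

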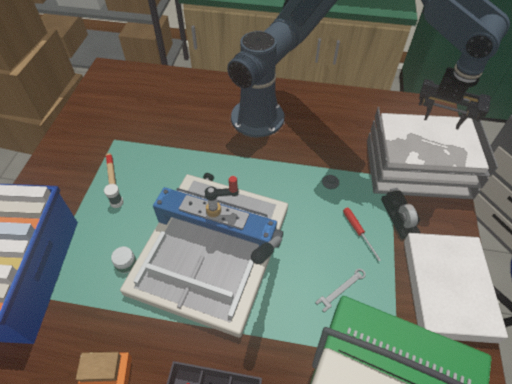

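View pics/top0.png

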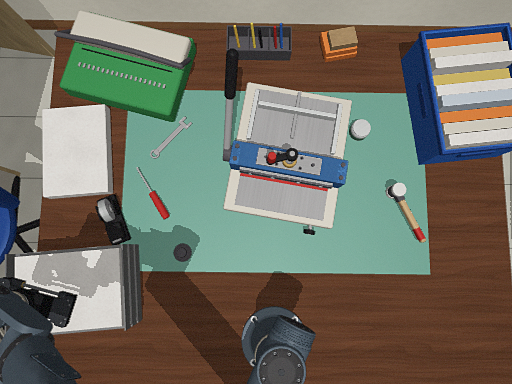

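```bash
cat >> h.py <<'E'
def cloud(name,d):
    i=camera_info(name); H,W=d.shape
    f=H/2/np.tan(np.radians(i['vfov']/2))
    u,v=np.meshgrid(np.arange(W),np.arange(H))
    c=np.stack([(u-i['cx'])/f*d,(v-i['cy'])/f*d,d],-1)
    if 'R' in i: return (c-i['t'])@i['R']
    s=read_state(); T=i['tool_from_camera']
    return (c@T[:3,:3].T+T[:3,3])@s['tcp_rot'].T+s['position']
E
python3 - <<'E'
from h import *
for n in ['top','scene']:
    p,d=capture(n); X=cloud(n,d); 
    np.savez(''+n+'.npz',p=p,d=d,X=X)
    print(n,'table z',np.median(X[...,2][(d>0)&(abs(X[...,2])<0.02)]))
    z=X[...,2]; m=(d>0)&(X[...,0]>.25)&(X[...,0]<.62)&(X[...,1]<-.33)&(X[...,1]>-.6)&(z>.02)&(z<.12)
    hd=m&(z>.062); print('head top',X[hd].mean(0),hd.sum(), np.percentile(z[hd],[50,95]))
    P=X[m&(z<.06)]; c=P.mean(0); u,s,vt=np.linalg.svd((P-c)[:,:2]); print('handle',c,vt[0],len(P),np.median(P[:,2]),P.min(0),P.max(0))
    # crank grip red
    pf=p.astype(int); red=(pf[...,0]>120)&(pf[...,1]<70)&(pf[...,2]<70)&(z>.2)&(z<.33)&(d>0)
    print('red',X[red].mean(0),red.sum()); t=red&(z>X[red][:,2].max()-.012);print('redtop',X[t].mean(0),X[t].max(0),X[t].min(0),t.sum())
    blue=(pf[...,2]>110)&(pf[...,0]<80)&(z>.125)&(z<.155)&(d>0)&(X[...,0]>.4)&(X[...,0]<.7)&(abs(X[...,1])<.3)
    B=X[blue]; (cx,cy),wh,a=cv2.minAreaRect((B[:,:2]*1000).astype(np.float32)); print('blue',cx,cy,wh,a,np.median(B[:,2]))
    base=(d>0)&(z>.035)&(z<.055)&(X[...,0]>.35)&(X[...,0]<1)&(abs(X[...,1])<.28)
    B=X[base]; print('base',cv2.minAreaRect((B[:,:2]*1000).astype(np.float32)))
    tin=(d>0)&(z>.045)&(z<.065)&(X[...,0]>.6)&(X[...,0]<.8)&(X[...,1]<-.22)&(X[...,1]>-.36); print('tin',X[tin].mean(0))
    x0,y0=(215,130) if n=='top' else (140,160)
    cv2.imwrite(f'pics/{n}_crop.png',cv2.resize(p[y0:y0+100,x0:x0+150,::-1],None,fx=5,fy=5,interpolation=cv2.INTER_CUBIC))
E
```

```text
top table z 0.00036588305579428586
head top [ 0.54176032 -0.46003962  0.08441673] 373 [0.07822125 0.11439298]
handle [ 0.44225381 -0.44995131  0.0448503 ] [-0.96456421  0.26384823] 584 0.04793069832747786 [ 0.31246398 -0.5991251   0.02014639] [ 0.61924548 -0.37283226  0.05987019]
red [0.53209708 0.02357495 0.29025947] 55
redtop [0.53248627 0.02352474 0.29145023] [0.54296201 0.03306248 0.29770733] [0.52255045 0.01409506 0.28701615] 53
blue 549.293701171875 -35.261444091796875 (359.6507568359375, 74.18404388427734) 80.42243957519531 0.14024828508980225
base ((676.775146484375, -1.887115478515625), (651.449951171875, 554.3412475585938), 0.9005157351493835)
tin [ 0.70016484 -0.26128804  0.05169433]
scene table z -0.00011430772007447089
head top [ 0.53965658 -0.43393849  0.08236228] 289 [0.07619416 0.11443358]
handle [ 0.45736843 -0.43389363  0.04414952] [ 0.99627214 -0.08626602] 399 0.047745055701408294 [ 0.31732174 -0.48798295  0.02023062] [ 0.61951881 -0.3689674   0.05992033]
red [0.54388854 0.02626999 0.2904967 ] 8
redtop [0.54388854 0.02626999 0.2904967 ] [0.54600917 0.03322881 0.29280149] [0.54233159 0.01755499 0.28789219] 8
blue 553.1779174804688 -31.596755981445312 (356.8059997558594, 73.79891204833984) 80.4006118774414 0.13924666622994325
base ((675.805419921875, -55.03657531738281), (449.7255859375, 648.8514404296875), 89.31318664550781)
tin [ 0.70434162 -0.26255547  0.05136788]
```

View pics/top_crop.png

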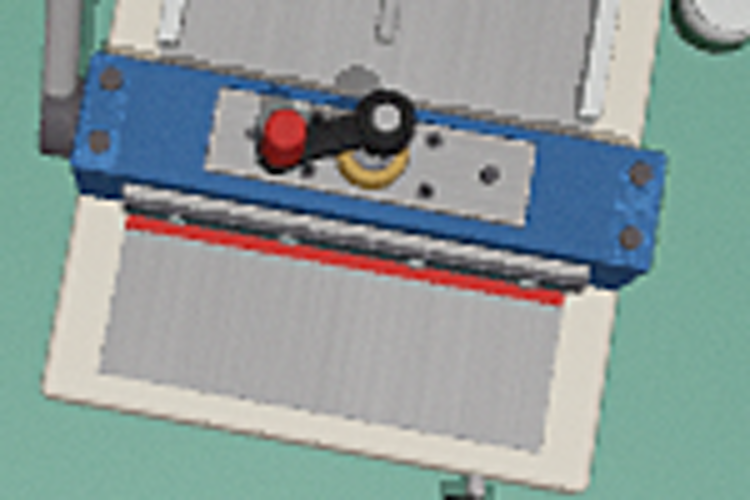

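View pics/scene_crop.png

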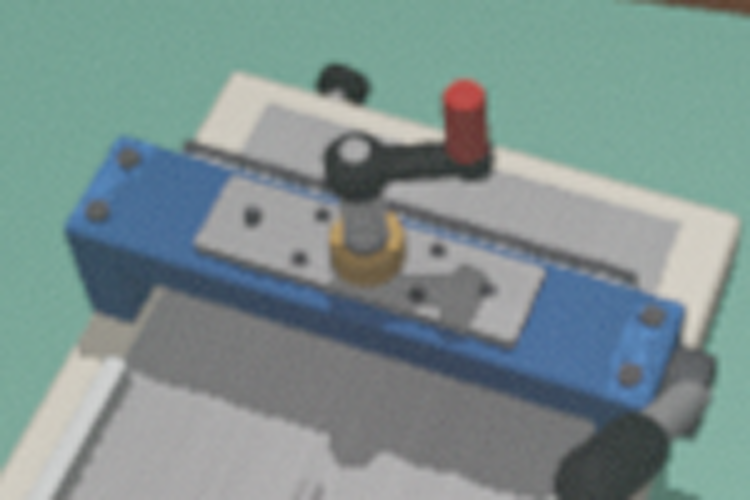

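```bash
python3 - <<'E'
import numpy as np,cv2
for n in ['top','scene']:
    q=np.load(n+'.npz'); X=q['X'];d=q['d'];z=X[...,2];p=q['p'].astype(int)
    m=(d>0)&(X[...,0]>.25)&(X[...,0]<.56)&(X[...,1]<-.33)&(X[...,1]>-.52)&(z>.02)&(z<.12)
    hd=m&(z>.066); H=X[hd]; print(n,'head top',H.mean(0),H.min(0),H.max(0),hd.sum(),np.median(H[:,2]))
    b=(z>.046)&(z<.06)&m;P=X[b]; P=P[np.linalg.norm(P[:,:2]-H.mean(0)[:2],axis=1)>.035]; c=P.mean(0); u,s,vt=np.linalg.svd((P-c)[:,:2]); print('handle',c,vt[0],len(P),np.median(P[:,2]),P.min(0),P.max(0))
    for a,lab in [((X[...,0]>.55)&(X[...,0]<.9)&(X[...,1]<-.2)&(X[...,1]>-.36)&(z>.045)&(z<.065),'tin')]:
        print(lab,X[a&(d>0)].mean(0))
i=0
E
python3 - <<'E'
from rig import *
print(camera_info('wrist'))
E
```

```text
top head top [ 0.4788116  -0.3919756   0.07558196] [ 0.45902662 -0.41272601  0.06737875] [ 0.49873649 -0.37169542  0.08174709] 152 0.07593862011922652
handle [ 0.38156981 -0.44116195  0.05048599] [-0.89489009 -0.4462866 ] 254 0.050246430829275636 [ 0.31548573 -0.47954671  0.04606253] [ 0.45255504 -0.40140641  0.0571544 ]
tin [ 0.69167196 -0.24723941  0.0509661 ]
scene head top [ 0.48390453 -0.38832099  0.07460863] [ 0.45995162 -0.4116063   0.06617392] [ 0.50332864 -0.36700563  0.08172087] 142 0.07482681697232256
handle [ 0.38309512 -0.4388615   0.05011225] [0.89009399 0.45577702] 173 0.049987394873326214 [ 0.31732174 -0.47812387  0.04617861] [ 0.44741136 -0.39996088  0.05535519]
tin [ 0.69521425 -0.24581868  0.05076922]
{'vfov': 64.8317357292153, 'cx': 256.8583244378602, 'cy': 190.66175762744066, 'tool_from_camera': array([[ 9.99999736e-01,  7.26929382e-04,  1.05626145e-05,
        -1.08845742e-03],
       [-7.02931650e-04,  9.63075221e-01,  2.69231544e-01,
        -7.43796031e-02],
       [ 1.85539728e-04, -2.69231481e-01,  9.63075478e-01,
        -1.43536824e-01],
       [ 0.00000000e+00,  0.00000000e+00,  0.00000000e+00,
         1.00000000e+00]])}
```

```bash
cat >> h.py <<'E'
def go(p,yaw=None,n=1):
    "tool-frame deltas to world p, tool-x yaw (deg); tool down"
    s=read_state(); R=s['tcp_rot']; d=R.T@(np.array(p)-s['position'])
    print('pos',s['position'].round(4),'yaw',np.degrees(np.arctan2(R[1,0],R[0,0])).round(2),'t',round(s['time_s'],2),'F',s['force'].round(1))
    rv=0
    if yaw is not None:
        a=np.radians(yaw); Rt=np.array([[np.cos(a),np.sin(a),0],[np.sin(a),-np.cos(a),0],[0,0,-1]])
        rv=np.degrees(cv2.Rodrigues(R.T@Rt)[0].ravel())
    for k in range(1,n+1): print((d*k/n).round(4),np.round(np.array(rv)*k/n,1))
E
python3 -m jog '-0.05 0.047 -0.06 0 0 10 1; -0.1 0.095 -0.12 0 0 20 1; -0.15 0.14 -0.16 0 0 30 1; -0.2 0.19 -0.18 0 0 40 1; -0.25 0.235 -0.18 0 0 50 1; -0.3 0.28 -0.18 0 0 60 1; -0.35 0.33 -0.18 0 0 70 1; -0.406 0.38 -0.18 0 0 80 1'
python3 -c "
from h import *
go([.4364,-.4136,.2],-63.2,8)"
```

```text
time_s: 2.0
position: [0.371, 0.2123, 0.4178]
tcp_rot: [[0.997, -0.076, 0.002], [-0.076, -0.997, 0.001], [0.002, -0.001, -1.0]]
force: [0.8, 0.3, -0.5]
opening: 1.0
pos [0.371  0.2123 0.4178] yaw -4.34 t 2.0 F [ 0.8  0.3 -0.5]
[0.014  0.0774 0.0272] [-0.  -0.   7.4]
[0.028  0.1548 0.0544] [-0.  -0.  14.7]
[0.0421 0.2323 0.0816] [-0.  -0.  22.1]
[0.0561 0.3097 0.1088] [-0.  -0.  29.4]
[0.0701 0.3871 0.136 ] [-0.1 -0.  36.8]
[0.0841 0.4645 0.1632] [-0.1 -0.1 44.1]
[0.0982 0.5419 0.1904] [-0.1 -0.1 51.5]
[0.1122 0.6194 0.2176] [-0.1 -0.1 58.9]
```

```bash
python3 -m jog '0.01 0.06 0 0 0 7 1; 0.02 0.12 0 0 0 15 1; 0.03 0.18 0 0 0 22 1; 0.045 0.24 0 0 0 30 1; 0.06 0.3 0 0 0 37 1; 0.07 0.36 0.02 0 0 44 1; 0.08 0.42 0.05 0 0 52 1; 0.09 0.48 0.1 0 0 59 1'
python3 -c "
from h import *
go([.4364,-.4136,.22],-63.2,4)"
```

```text
time_s: 3.0
position: [0.4252, -0.2561, 0.3315]
tcp_rot: [[0.449, -0.894, 0.003], [-0.894, -0.449, -0.003], [0.004, -0.001, -1.0]]
force: [0.4, -0.3, -0.2]
opening: 0.997
pos [ 0.4252 -0.2561  0.3315] yaw -63.33 t 3.0 F [ 0.4 -0.3 -0.2]
[0.0363 0.0152 0.028 ] [-0.  -0.1 -0. ]
[0.0727 0.0304 0.056 ] [-0.  -0.1 -0.1]
[0.109  0.0456 0.084 ] [-0.1 -0.2 -0.1]
[0.1454 0.0608 0.112 ] [-0.1 -0.2 -0.1]
```

```bash
python3 -m jog '0.04 0.015 0.03 0 0 0 1; 0.08 0.03 0.06 0 0 0 1; 0.12 0.045 0.08 0 0 0 1; 0.14 0.06 0.1 0 0 0 1; 0.14 0.06 0.1 0 0 0 1'
python3 - <<'E'
from h import *
p,d=save('wrist','w1.png'); X=cloud('wrist',d); z=X[...,2]
m=(d>0)&(X[...,0]<.56)&(X[...,1]<-.33)&(z>.02)&(z<.12)
hd=m&(z>.066); H=X[hd]; print('head top',H.mean(0),H.min(0),H.max(0),hd.sum(),np.median(H[:,2]))
c0=(H.min(0)+H.max(0))[:2]/2
b=(z>.046)&(z<.06)&m;P=X[b]; P=P[np.linalg.norm(P[:,:2]-H.mean(0)[:2],axis=1)>.035]; c=P.mean(0); u,s,vt=np.linalg.svd((P-c)[:,:2]); print('handle',c,vt[0],len(P),np.median(P[:,2]))
for l in ['mallet_handle','mallet_head']: print(l,[(np.round(x['centre'],4),round(x['score'],2)) for x in spot_in(l,'wrist')[:2]])
go([.4364,-.4136,.04],-63.2)
E
```

```text
time_s: 3.62
position: [0.4336, -0.406, 0.2294]
tcp_rot: [[0.451, -0.892, -0.002], [-0.892, -0.451, 0.003], [-0.004, 0.001, -1.0]]
force: [0.8, 1.0, 0.6]
opening: 1.003
head top [ 0.48002103 -0.39294155  0.07739298] [ 0.45792922 -0.41485467  0.06696609] [ 0.50128762 -0.37172563  0.0795572 ] 1576 0.07743797246421479
handle [ 0.40172631 -0.43218792  0.05143694] [-0.89188691 -0.45225848] 1587 0.05177816256346121
mallet_handle [(array([ 0.4545, -0.4109,  0.0504]), 0.58)]
mallet_head [(array([ 0.4547, -0.4107,  0.0484]), 0.6)]
pos [ 0.4349 -0.4043  0.232 ] yaw -63.0 t 3.77 F [0.1 0.4 0. ]
[0.0089 0.0029 0.192 ] [-0.  -0.   0.2]
```

View pics/w1.png

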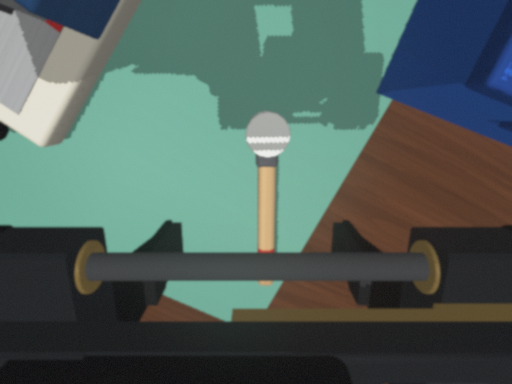

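```bash
python3 -m jog '0.01 0.005 0.05 0 0 0 1; 0.01 0.005 0.1 0 0 0 1; 0.01 0.005 0.15 0 0 0 1; 0.01 0.005 0.18 0 0 0 1; 0.01 0.005 0.193 0 0 0 1; 0.01 0.005 0.193 0 0 0 1; 0.01 0.005 0.193 0 0 0 0.6'
python3 -c "
from h import *
go([.4354,-.4156,.038],-63.2)"
```

```text
time_s: 4.65
position: [0.4357, -0.4172, 0.0402]
tcp_rot: [[0.454, -0.891, 0.002], [-0.891, -0.454, -0.003], [0.003, -0.001, -1.0]]
force: [0.3, 0.2, 0.6]
opening: 0.948
pos [ 0.4357 -0.4172  0.0402] yaw -63.0 t 4.65 F [0.3 0.2 0.6]
[-0.0015 -0.0004  0.0021] [-0.  -0.2  0.2]
```

```bash
python3 -m jog '-0.001 0 0.002 0 0 0 0; -0.001 0 0.002 0 0 0 0; -0.001 0 0.002 0 0 0 0; -0.001 0 0.002 0 0 0 0; -0.001 0 0.002 0 0 0 0; -0.001 0 0.002 0 0 0 0'
```

```text
time_s: 5.4
position: [0.4342, -0.4155, 0.0363]
tcp_rot: [[0.454, -0.891, -0.0], [-0.891, -0.454, 0.0], [-0.0, 0.0, -1.0]]
force: [-0.1, -0.3, 0.3]
opening: 0.286
```

```bash
python3 -m jog '0 0 0 0 0 0 0; 0 0 0 0 0 0 0; 0 0 0 0 0 0 0; 0 0 -0.01 0 0 0 0; 0 0 -0.03 0 0 0 0; 0 0 -0.03 0 0 0 0'
```

```text
time_s: 6.15
position: [0.4348, -0.416, 0.0676]
tcp_rot: [[0.454, -0.891, 0.001], [-0.891, -0.454, -0.002], [0.002, -0.0, -1.0]]
force: [0.2, -0.1, -3.2]
opening: 0.224
```

```bash
python3 -c "
from h import *
go([.517,-.236,.3],-9.6,6)"
```

```text
pos [ 0.4348 -0.416   0.0676] yaw -63.01 t 6.15 F [ 0.2 -0.1 -3.2]
[-0.0204 -0.0258 -0.0388] [ 0.  -0.  -8.9]
[-0.0408 -0.0517 -0.0775] [  0.   -0.  -17.8]
[-0.0613 -0.0775 -0.1163] [  0.   -0.1 -26.7]
[-0.0817 -0.1034 -0.1551] [  0.   -0.1 -35.6]
[-0.1021 -0.1292 -0.1939] [  0.   -0.1 -44.5]
[-0.1225 -0.155  -0.2326] [  0.   -0.1 -53.4]
```

```bash
python3 -m jog '-0.01 -0.015 -0.04 0 0 -9 0; -0.035 -0.04 -0.08 0 0 -18 0; -0.06 -0.075 -0.12 0 0 -27 0; -0.08 -0.1 -0.16 0 0 -36 0; -0.1 -0.13 -0.2 0 0 -45 0; -0.123 -0.155 -0.233 0 0 -53.4 0; -0.123 -0.155 -0.233 0 0 -53.4 0; -0.123 -0.155 -0.233 0 0 -53.4 0'
python3 - <<'E'
from h import *
s=read_state()
p,d=save('wrist','w2.png'); X=cloud('wrist',d); np.savez('w2.npz',p=p,d=d,X=X)
for l in ['pin','pin_top','mallet_head','mallet_handle','nut_mouth']: print(l,[(np.round(x['centre'],4),round(x['score'],2)) for x in spot_in(l,'wrist')[:3]])
p,d=save('top','t2.png')
go([.517,-.236,.3],-9.6)
E
```

```text
time_s: 7.15
position: [0.5157, -0.2352, 0.2981]
tcp_rot: [[0.986, -0.167, -0.002], [-0.167, -0.986, 0.001], [-0.003, -0.0, -1.0]]
force: [-0.3, -0.4, -4.8]
opening: 0.227
pin [(array([ 0.5375, -0.1058,  0.1591]), 0.49)]
pin_top [(array([ 0.5406, -0.1077,  0.1561]), 0.52)]
mallet_head [(array([ 0.5255, -0.1872,  0.3302]), 0.73)]
mallet_handle [(array([ 0.5225, -0.1877,  0.3339]), 0.75)]
nut_mouth [(array([ 0.5975, -0.1269,  0.0441]), 0.82)]
pos [ 0.5162 -0.236   0.2985] yaw -9.7 t 7.5 F [-0.1  0.2 -4. ]
[ 0.0008 -0.0002 -0.0015] [-0.   0.1 -0.1]
```

View pics/w2.png

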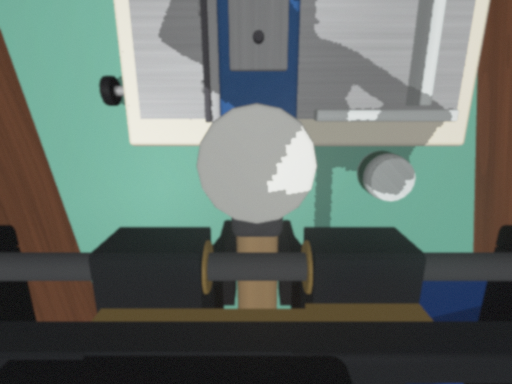

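Run:
```python
import numpy as np
from h import *
q=np.load('w2.npz'); X=q['X'];d=q['d'];p=q['p'].astype(int);z=X[...,2]
s=read_state();R=s['tcp_rot'];t=s['position']
m=(d>0)&(z>.29)&(z<.36); m[225:]=0
H=X[m]; L=(H-t)@R
print('head tool',(L.min(0)+L.max(0))/2,L.mean(0),np.ptp(L,axis=0))
A=np.c_[L[:,:2],np.ones(len(L))]; 
k=abs(L[:,2]-np.median(L[:,2]))<.008; c=np.linalg.lstsq(A[k],L[k,2],rcond=None)[0]; print('plane slope deg',np.degrees(np.arctan(c[:2])),c[2])
g=p.sum(2)
w=np.zeros_like(g,bool); w[28:47,248:269]=True
k=w&(g<150); v,u=np.nonzero(k); print('pin px',u.mean(),v.mean(),k.sum(), 'depth',np.sort(d[k])[:20:4],np.median(d[k]))
print(X[k].mean(0), X[k][:,2].max())
# nut plate: edges
pl=(d>0)&(z>.144)&(z<.156)&(np.arange(384)[:,None]<72); B=X[pl]; print('plate z',np.median(B[:,2])); 
bl=(d>0)&(z>.132)&(z<.144)&(p[...,2]>p[...,0]+40); print('bridge z',np.median(z[bl]), cv2.minAreaRect((X[bl][:,:2]*1000).astype(np.float32)))
gr=(d>0)&(z>.1445)&(z<.158); gr[72:]=0
print('plate',cv2.minAreaRect((X[gr][:,:2]*1000).astype(np.float32)))
```

```text
head tool [-0.00176611 -0.04713866 -0.02452643] [-0.00189128 -0.05261066 -0.03549988] [0.04369093 0.0536921  0.02840418]
plane slope deg [ 0.02366696 -3.40896839] -0.03909576584350042
pin px 260.0 41.0 1 depth [0.25701758] 0.25701758
[ 0.53794929 -0.11155552  0.15948499] 0.15948499326557822
plate z 0.14986901125611668
bridge z 0.1398035037012725 ((534.2835083007812, -123.03298950195312), (98.75555419921875, 72.73184967041016), 79.88792419433594)
plate ((537.0618286132812, -105.00123596191406), (55.851898193359375, 52.126853942871094), 80.60225677490234)
```

Run:
```python
import numpy as np
from h import *
q=np.load('w2.npz'); X=q['X'];p=q['p'].astype(int);z=X[...,2];g=p.sum(2)
print(g[28:48:2,246:272:2]); print((z[28:48:2,246:272:2]*1000).round(0))
k=g<200; k[:25]=0;k[50:]=0;k[:,:240]=0;k[:,275:]=0
v,u=np.nonzero(k);print(u.mean(),v.mean(),k.sum(),np.ptp(u),np.ptp(v))
zz=X[k]; print(np.median(zz,0))
pl=(abs(z-.15)<.004); pl[70:]=0
for r in (15,30,50,60): c=np.nonzero(pl[r])[0]; print(r,c.min(),c.max(),X[r,c.min()],X[r,c.max()])
```

```text
[[369 361 362 361 356 360 352 354 360 361 362 363 371]
 [365 361 359 354 333 285 256 277 334 355 360 361 365]
 [366 365 361 339 255 210 199 199 263 337 362 365 364]
 [366 361 362 310 207 188 193 198 204 313 359 365 362]
 [366 362 359 292 196 190 186 193 197 297 360 359 372]
 [365 365 361 304 189 184 188 191 187 302 361 366 367]
 [365 364 362 332 192 161 173 166 201 322 364 363 367]
 [368 362 360 349 283 187 151 183 285 354 363 366 365]
 [366 364 360 356 354 319 291 316 346 355 361 366 370]
 [363 366 362 359 363 369 354 363 362 361 361 362 370]]
[[150. 149. 151. 148. 150. 149. 150. 151. 151. 150. 150. 151. 150.]
 [149. 151. 150. 150. 150. 158. 159. 158. 149. 150. 150. 150. 441.]
 [151. 150. 149. 151. 159. 160. 161. 159. 159. 150. 150. 149. 149.]
 [149. 149. 151. 150. 159. 160. 160. 159. 161. 150. 150. 151. 151.]
 [151. 150. 150. 158. 160. 160. 160. 159. 159. 149. 150. 151. 149.]
 [150. 150. 149. 150. 161. 161. 159. 160. 160. 150. 150. 148. 149.]
 [149. 150. 151. 150. 158. 161. 161. 160. 155. 149. 150. 150. 150.]
 [151. 150. 150. 151. 152. 157. 158. 155. 149. 149. 149. 148. 150.]
 [150. 151. 149. 150. 151. 150. 151. 150. 150. 151. 150. 150. 150.]
 [149. 150. 149. 150. 151. 151. 149. 149. 151. 150. 150. 150. 150.]]
257.75 37.4078947368421 76 8 10
[ 0.53651564 -0.10861297  0.15941033]
15 228 287 [ 0.51448412 -0.08477684  0.14911869] [ 0.564574   -0.09356061  0.14997319]
30 229 287 [ 0.51310497 -0.0965026   0.1494815 ] [ 0.56304    -0.10492968  0.14904291]
50 229 286 [ 0.51003344 -0.11227208  0.14961065] [ 0.55994392 -0.12061954  0.14863069]
60 229 286 [ 0.50849297 -0.12042086  0.15017585] [ 0.55873042 -0.12882433  0.14903028]
```

```bash
python3 -m jog '0.001 -0.04 0 1 0 0 0; 0.001 -0.079 0.02 3 0 0 0; 0.001 -0.079 0.06 3 0 0 0; 0.001 -0.079 0.065 3 0 0 0; 0.001 -0.079 0.065 3 0 0 0'
python3 - <<'E'
from h import *
go([.53,-.156,.235],-9.6)
p,d=save('scene','s3.png'); X=cloud('scene',d); np.savez('s3.npz',p=p,d=d,X=X); p2,d2=save('wrist','w3.png');X=cloud('wrist',d2); np.savez('w3.npz',p=p2,d=d2,X=X)
cv2.imwrite('pics/s3c.png',cv2.resize(p[160:260,140:290,::-1],None,fx=5,fy=5,interpolation=cv2.INTER_CUBIC))
z=X[...,2];s=read_state();R=s['tcp_rot'];t=s['position']
m=(d2>0)&(z>.24)&(z<.3); m[225:]=0
H=X[m]; A=np.c_[H[:,:2],np.ones(len(H))]; k=abs(H[:,2]-np.median(H[:,2]))<.006
print(np.median(H[:,2]),np.degrees(np.linalg.lstsq(A[k],H[k,2],rcond=None)[0][:2]))
E
```

```text
time_s: 8.12
position: [0.5312, -0.1585, 0.2346]
tcp_rot: [[0.986, -0.168, 0.009], [-0.168, -0.984, 0.051], [0.0, -0.052, -0.999]]
force: [0.8, -0.3, -3.8]
opening: 0.224
pos [ 0.5312 -0.1585  0.2346] yaw -9.67 t 8.12 F [ 0.8 -0.3 -3.8]
[-0.0016 -0.0023 -0.0002] [-3.  -0.  -0.1]
0.27437027947313897 [-0.02435357 -1.34354022]
```

View pics/s3c.png

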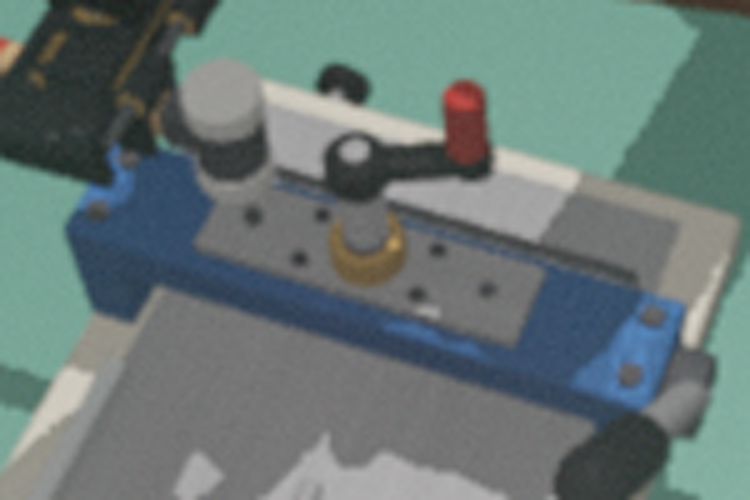

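View pics/w3.png

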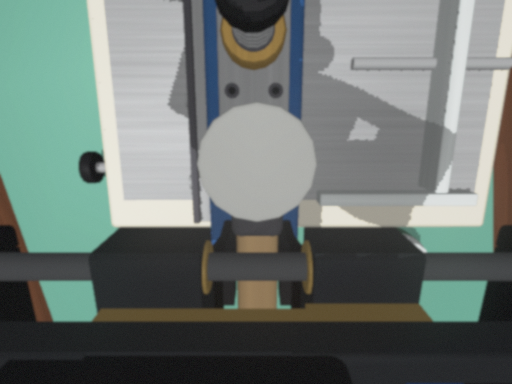

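```bash
python3 -m jog '-0.001 0.001 0.022 0 0 0 0; -0.001 0.002 0.044 0 0 0 0; -0.001 0.002 0.044 0 0 0 0'
python3 -m jog '0 -0.002 -0.044 0 0 0 0; 0 -0.002 -0.044 0 0 0 0'
python3 - <<'E'
from h import *
p,d=save('scene','s4.png')
cv2.imwrite('pics/s4c.png',cv2.resize(p[160:260,140:290,::-1],None,fx=5,fy=5,interpolation=cv2.INTER_CUBIC))
p2,d=save('wrist','w4.png');X=cloud('wrist',d);z=X[...,2]
m=(d>0)&(z>.24)&(z<.3); m[225:]=0
H=X[m]; A=np.c_[H[:,:2],np.ones(len(H))]; k=abs(H[:,2]-np.median(H[:,2]))<.006
print(np.median(H[:,2]),np.degrees(np.linalg.lstsq(A[k],H[k,2],rcond=None)[0][:2]))
E
```

```text
time_s: 8.6
position: [0.5309, -0.1584, 0.1912]
tcp_rot: [[0.986, -0.168, 0.011], [-0.168, -0.984, 0.051], [0.002, -0.052, -0.999]]
force: [1.2, -0.6, -3.8]
opening: 0.228
time_s: 8.85
position: [0.5326, -0.1591, 0.2387]
tcp_rot: [[0.986, -0.167, 0.018], [-0.167, -0.985, 0.047], [0.01, -0.049, -0.999]]
force: [1.1, -0.8, -3.5]
opening: 0.228
0.27369264666451143 [-0.21115248 -1.55880687]
```

View pics/s4c.png

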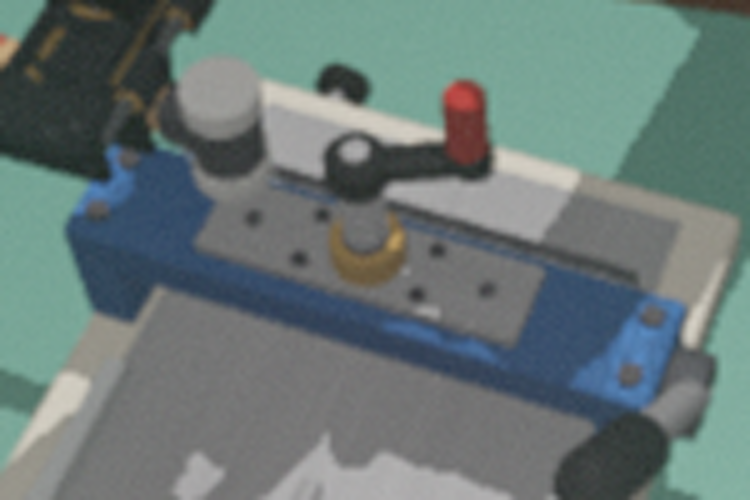

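Run:
```python
from h import *
def proj(n,P):
    i=camera_info(n); f=192/np.tan(np.radians(i['vfov']/2)); c=i['R']@np.array(P)+i['t']; return c[:2]/c[2]*f+[i['cx'],i['cy']]
for P in [(.5365,-.1085,.160),(.5365,-.1085,.151),(.5365,-.1085,.150)]:
    uv=proj('scene',P); print((uv-[140,160])*5)
A=cv2.imread('pics/s3.png').astype(int).sum(2);B=cv2.imread('pics/s4.png').astype(int).sum(2); C=cv2.imread('pics/scene0.png').astype(int).sum(2)
for I in (C,A,B):
    w=I[198:209,184:198]; print(w); 
q=np.load('s3.npz');X=q['X'];z=X[...,2];m=(z>.26)&(z<.29)&(X[...,1]<-.06)&(X[...,1]>-.14)&(abs(X[...,0]-.54)<.05);H=X[m];print(H.mean(0),H.min(0),H.max(0))
q=np.load('w3.npz');X=q['X'];z=X[...,2];m=(z>.26)&(z<.29)&(np.arange(384)[:,None]<222);H=X[m];print(H.mean(0),H.min(0),H.max(0))
```

```text
[242.88394578 203.63283461]
[244.83135007 212.53741246]
[245.04627129 213.52014766]
[[437 489 486 481 486 488 490 485 487 486 479 484 473 440]
 [464 489 491 493 488 487 488 487 489 488 487 492 489 486]
 [487 485 481 488 480 466 463 474 493 493 488 486 495 486]
 [490 487 486 485 463 399 367 402 471 491 491 486 492 484]
 [485 486 484 485 429 300 266 307 409 494 496 487 488 498]
 [490 487 481 489 427 263 216 245 381 488 491 486 488 486]
 [491 490 487 487 439 291 238 313 432 489 492 488 488 491]
 [491 492 489 492 470 404 384 432 483 493 499 493 497 491]
 [488 495 491 498 495 485 491 497 497 489 491 490 489 497]
 [483 489 486 492 490 503 494 501 497 494 494 489 489 490]
 [492 494 488 487 492 491 498 491 496 495 494 499 496 492]]
[[381 392 387 378 382 377 371 367 351 340 339 337 326 302]
 [382 381 377 381 376 366 373 355 350 337 332 337 337 338]
 [365 361 366 367 366 337 325 324 352 334 340 335 340 341]
 [342 339 338 335 313 278 256 283 324 348 338 339 346 348]
 [338 338 341 338 307 227 193 220 287 337 349 345 336 349]
 [339 336 340 333 295 206 186 198 275 341 345 338 343 338]
 [344 340 34
[... 461 characters left out ...]
 [338 341 339 339 336 331 318 323 335 342 347 338 344 341]
 [338 337 336 335 321 289 235 250 300 340 340 340 342 344]
 [337 336 343 336 315 238 198 224 290 332 340 335 336 342]
 [343 337 341 338 315 261 216 248 300 340 336 342 341 336]
 [342 334 333 339 343 315 286 308 335 339 338 344 342 333]
 [340 342 349 344 341 343 336 342 344 336 335 338 336 340]
 [336 333 345 338 347 337 349 355 344 346 338 346 342 338]
 [348 331 338 346 344 335 346 341 343 343 341 347 340 341]]
[ 0.54432098 -0.10358196  0.27107428] [ 0.51891809 -0.12627955  0.26027512] [ 0.5626851  -0.08360013  0.28918339]
[ 0.53934424 -0.10798948  0.27447285] [ 0.51768234 -0.13019943  0.27114754] [ 0.56063778 -0.08716372  0.27731661]
```

```bash
python3 -m jog '0 0.001 0.024 0 0 0 0; 0 0.002 0.049 0 0 0 0; 0 0.002 0.049 0 0 0 0'
python3 -m jog '0 0 0.002 0 0 0 0; 0 0 0.003 0 0 0 0'
```

```text
time_s: 9.32
position: [0.5292, -0.1572, 0.1837]
tcp_rot: [[0.986, -0.168, 0.006], [-0.168, -0.984, 0.053], [-0.003, -0.053, -0.999]]
force: [0.5, 0.2, -4.0]
opening: 0.228
time_s: 9.57
position: [0.5294, -0.1569, 0.1827]
tcp_rot: [[0.986, -0.166, 0.007], [-0.167, -0.985, 0.052], [-0.001, -0.052, -0.999]]
force: [-3.5, -2.6, 5.1]
opening: 0.227
```

```bash
python3 -m jog '0 -0.001 -0.03 0 0 0 0; 0 -0.001 -0.03 0 0 0 0; 0 0 -0.008 0 0 0 0; 0 0 0.003 0 0 0 0; 0 0 0.003 0 0 0 0'
python3 -m jog '0 0 0.001 0 0 0 0; 0 0 0.002 0 0 0 0'
```

```text
time_s: 10.2
position: [0.5297, -0.1585, 0.1794]
tcp_rot: [[0.986, -0.166, 0.008], [-0.166, -0.985, 0.049], [-0.0, -0.049, -0.999]]
force: [-1.8, -3.6, 2.4]
opening: 0.226
time_s: 10.45
position: [0.53, -0.1586, 0.1787]
tcp_rot: [[0.986, -0.166, 0.009], [-0.166, -0.985, 0.048], [0.001, -0.049, -0.999]]
force: [-5.4, -5.8, 13.4]
opening: 0.226
```

```bash
python3 -m jog '0 0 -0.03 0 0 0 0; 0 0.03 -0.06 0 0 0 0; 0 0.06 -0.09 -2 0 0 0; 0 0.078 -0.115 -3 0 0 0; 0 0.078 -0.115 -3 0 0 0; 0 0.078 -0.115 -3 0 0 0'
cat > pin.py <<'E'
from h import *
import sys
n=sys.argv[1]
s=read_state();R=s['tcp_rot'];t=s['position']
p,d=save('wrist',n+'.png');X=cloud('wrist',d);z=X[...,2];g=p.astype(int).sum(2)
m=(d>0)&(z>t[2]-.01)&(z<t[2]+.07); m[220:]=0
L=(X[m]-t)@R; k=abs(L[:,2]-np.median(L[:,2]))<.008; L=L[k]
print('head slope',np.degrees(np.linalg.lstsq(np.c_[L[:,:2],np.ones(len(L))],L[:,2],rcond=None)[0][:2]),'ctr',L.mean(0),'z',np.median(X[m][:,2]))
P=np.array([.5365,-.1085,.155]); i=camera_info('wrist');T=i['tool_from_camera'];f=192/np.tan(np.radians(i['vfov']/2))
c=T[:3,:3].T@((R.T@(P-t))-T[:3,3]);u=c[0]/c[2]*f+i['cx'];v=c[1]/c[2]*f+i['cy'];print('pin px',u,v)
u,v=int(u),int(v);w=np.zeros_like(m);w[max(v-14,0):v+14,u-14:u+14]=1
plate=w&(abs(z-.15)<.006)&(g>270);dk=w&(g<210)
print('plate z',np.median(z[plate]),'pin z',np.median(z[dk]),dk.sum(),X[dk].mean(0))
cv2.imwrite('pics/'+n+'c.png',cv2.resize(p[max(v-40,0):v+40,u-50:u+50,::-1],None,fx=6,fy=6,interpolation=cv2.INTER_CUBIC))
E
python3 pin.py w5
```

```text
time_s: 11.2
position: [0.515, -0.2378, 0.2861]
tcp_rot: [[0.986, -0.167, -0.003], [-0.167, -0.986, 0.004], [-0.003, -0.003, -1.0]]
force: [-0.6, -0.1, -4.4]
opening: 0.224
head slope [0.12496277 2.48589805] ctr [-0.00096514 -0.04955976 -0.04520157] z 0.3314775239436451
pin px 257.8963502671614 33.0110991537033
plate z 0.1501231240377088 pin z 0.15104025445315925 52 [ 0.53710809 -0.10680383  0.15111601]
```

View pics/w5.png

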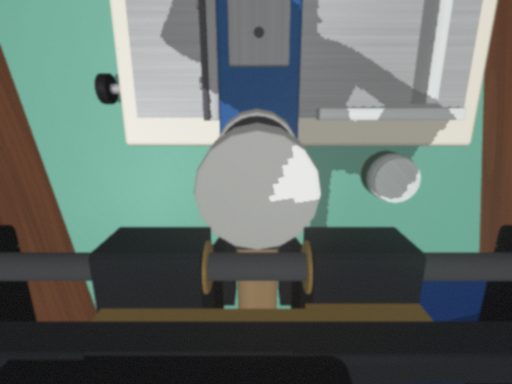

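```bash
python3 -m jog '0.001 -0.04 0 0 0 0 0; 0.001 -0.08 0.03 -2.5 0 0 0; 0.001 -0.08 0.065 -2.5 0 0 0; 0.001 -0.08 0.065 -2.5 0 0 0; 0.001 -0.08 0.085 -2.5 0 0 0; 0.001 -0.08 0.102 -2.5 0 0 0; 0.001 -0.08 0.103 -2.5 0 0 0; 0.001 -0.08 0.104 -2.5 0 0 0'
```

```text
time_s: 12.25
position: [0.5309, -0.1612, 0.185]
tcp_rot: [[0.986, -0.168, -0.006], [-0.168, -0.985, -0.044], [0.001, 0.044, -0.999]]
force: [-0.5, 0.1, -3.1]
opening: 0.225
```

```bash
python3 -m jog '0 0 0.002 0 0 0 0; 0 0 0.003 0 0 0 0; 0 0 0.004 0 0 0 0'
```

```text
time_s: 12.62
position: [0.5311, -0.1621, 0.183]
tcp_rot: [[0.986, -0.167, -0.005], [-0.167, -0.985, -0.046], [0.003, 0.046, -0.999]]
force: [-3.9, -1.2, 10.3]
opening: 0.227
```

```bash
python3 -m jog '0 0 -0.025 0 0 0 0; 0 0 -0.025 0 0 0 0; 0 0 -0.002 0 0 0 0; 0 0 0.002 0 0 0 0; 0 0 -0.03 0 0 0 0; 0 0.03 -0.06 1 0 0 0; 0 0.06 -0.09 2.5 0 0 0; 0 0.08 -0.105 2.5 0 0 0'
python3 -m jog '0 0 0 0 0 0 0; 0 0 0 0 0 0 0'
python3 pin.py w6; python3 -c "
from h import *
go([.4354,-.4156,.08],-63.2,8)"
```

```text
time_s: 13.62
position: [0.5178, -0.237, 0.2894]
tcp_rot: [[0.986, -0.168, 0.002], [-0.168, -0.986, -0.001], [0.002, 0.001, -1.0]]
force: [-0.8, -0.2, -5.0]
opening: 0.227
time_s: 13.88
position: [0.5168, -0.2339, 0.2868]
tcp_rot: [[0.986, -0.167, -0.003], [-0.167, -0.986, 0.003], [-0.003, -0.002, -1.0]]
force: [0.8, 0.5, -4.9]
opening: 0.227
head slope [-0.00509201  2.4857556 ] ctr [-0.0010482  -0.04862722 -0.04866468] z 0.3354448957135654
pin px 256.52481382702223 38.52145470765828
plate z 0.15024107038924603 pin z 0.15131390066903 49 [ 0.53688561 -0.10778206  0.15703019]
pos [ 0.5168 -0.2336  0.2867] yaw -9.59 t 13.93 F [-0.1 -0.2 -4.5]
[-0.0062  0.0242  0.0258] [-0.   0.   6.7]
[-0.0123  0.0484  0.0516] [-0.   0.1 13.4]
[-0.0185  0.0726  0.0774] [-0.   0.1 20.1]
[-0.0246  0.0967  0.1032] [-0.   0.1 26.8]
[-0.0308  0.1209  0.129 ] [-0.   0.2 33.5]
[-0.037   0.1451  0.1548] [-0.   0.2 40.2]
[-0.0431  0.1693  0.1807] [-0.   0.2 46.9]
[-0.0493  0.1935  0.2065] [-0.   0.2 53.6]
```

View pics/w6.png

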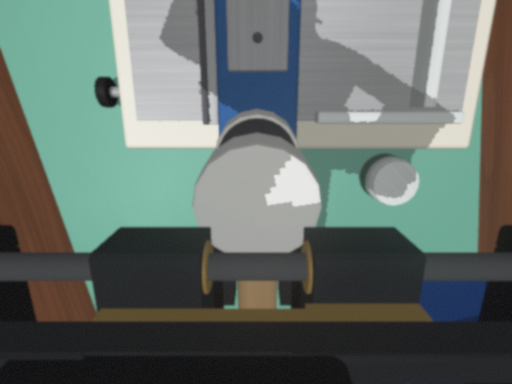

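Run:
```python
from h import *
s=read_state();R=s['tcp_rot'];t=s['position']
p,d=capture('wrist');X=cloud('wrist',d)
m=np.zeros(d.shape,bool); cv2.circle(mm:=np.zeros(d.shape,np.uint8),(257,198),42,1,-1); m=(mm>0)&(np.arange(384)[:,None]<222)
L=(X[m]-t)@R; print(np.median(L,0),L.min(0),L.max(0))
c=np.linalg.lstsq(np.c_[L[:,:2],np.ones(len(L))],L[:,2],rcond=None)[0];print(np.degrees(np.arctan(c[:2])),c[2])
E=1
for v in range(105,225,8): print(v,((X[v,257]-t)@R).round(4))
```

```text
[-0.00066927 -0.04553905 -0.04893969] [-0.01448442 -0.07267551 -0.1436247 ] [ 0.01316531 -0.03447608 -0.04596965]
[-0.07250453 14.85688889] -0.03703053243999241
105 [-0.0005 -0.0736  0.146 ]
113 [-0.0006 -0.0694  0.0068]
121 [-0.0007 -0.0661 -0.003 ]
129 [-0.0007 -0.0638 -0.0197]
137 [-0.0007 -0.0628 -0.0422]
145 [-0.0007 -0.0613 -0.0514]
153 [-0.0007 -0.0586 -0.05  ]
161 [-0.0007 -0.0561 -0.0498]
169 [-0.0007 -0.0536 -0.0499]
177 [-0.0007 -0.051  -0.0499]
185 [-0.0007 -0.0481 -0.0491]
193 [-0.0007 -0.0454 -0.0491]
201 [-0.0007 -0.0427 -0.0492]
209 [-0.0007 -0.0396 -0.0483]
217 [-0.0007 -0.0367 -0.048 ]
```

```bash
python3 -m jog '0 0.03 0 0 0 8 0; -0.01 0.06 0.02 0 0 16 0; -0.02 0.09 0.05 0 0 24 0; -0.028 0.115 0.08 0 0 33 0; -0.036 0.145 0.11 0 0 42 0; -0.045 0.17 0.14 0 0 50 0; -0.05 0.19 0.165 0 0 53.6 0; -0.05 0.19 0.18 0 0 53.6 0'
python3 -c "
from h import *
go([.4384,-.4141,.05],-63.2)"
```

```text
time_s: 14.98
position: [0.436, -0.4141, 0.1063]
tcp_rot: [[0.45, -0.893, -0.001], [-0.893, -0.45, 0.002], [-0.003, 0.0, -1.0]]
force: [0.2, 1.2, -4.0]
opening: 0.22
pos [ 0.436  -0.4141  0.1063] yaw -63.27 t 14.97 F [ 0.2  1.2 -4. ]
[ 0.0012 -0.0022  0.0563] [ 0.   0.1 -0.1]
```

```bash
python3 -m jog '0.001 -0.002 0.03 -5 0 0 0; 0.001 -0.002 0.05 -8 0 0 0; 0.001 -0.002 0.06 -8 0 0 0; 0.001 -0.002 0.066 -8 0 0 0; 0.001 -0.002 0.069 -8 0 0 0; 0.001 -0.002 0.071 -8 0 0 0'
```

```text
time_s: 15.72
position: [0.4389, -0.4147, 0.0381]
tcp_rot: [[0.45, -0.884, -0.123], [-0.893, -0.445, -0.063], [0.001, 0.139, -0.99]]
force: [0.1, -0.2, -4.4]
opening: 0.229
```

```bash
python3 -m jog '0 0 0.001 0 0 0 0; 0 0 0.002 0 0 0 0; 0 0 0.003 0 0 0 0; 0 0 0.003 0 0 0 0'
```

```text
time_s: 16.23
position: [0.4385, -0.4144, 0.0346]
tcp_rot: [[0.45, -0.884, -0.124], [-0.893, -0.446, -0.063], [0.0, 0.139, -0.99]]
force: [-0.1, 0.2, -2.6]
opening: 0.22
```

```bash
python3 -m jog '0 0 0.001 0 0 0 0; 0 0 0.001 0 0 0 0; 0 0 0.002 0 0 0 0'
```

```text
time_s: 16.6
position: [0.4381, -0.4148, 0.0337]
tcp_rot: [[0.451, -0.884, -0.125], [-0.893, -0.446, -0.063], [0.001, 0.14, -0.99]]
force: [-3.1, 1.6, 10.0]
opening: 0.228
```

```bash
python3 -m jog '0 0 -0.001 0 0 0 0.5; 0 0 -0.001 0 0 0 0.7; 0 0 -0.001 0 0 0 1; 0 0 -0.001 0 0 0 1; 0 0 -0.001 0 0 0 1; 0 0.008 -0.05 0 0 0 1; 0 0.016 -0.11 4 0 0 1; 0 0.024 -0.17 8 0 0 1'
python3 -m jog '0 0 -0.03 0 0 0 1; 0 0 -0.03 0 0 0 1'
python3 - <<'E'
from h import *
s=read_state(); p,d=save('wrist','w7.png'); X=cloud('wrist',d)
z=X[...,2];m=(d>0)&(z>.066)&(z<.09)&(X[...,0]<.56)&(X[...,1]<-.33);H=X[m];print(H.mean(0),np.median(H[:,2]),m.sum(),H[:,2].std())
p,d=save('top','t7.png')
E
```

```text
time_s: 17.6
position: [0.4383, -0.4141, 0.2056]
tcp_rot: [[0.451, -0.892, 0.002], [-0.892, -0.451, 0.002], [-0.001, -0.002, -1.0]]
force: [0.7, -0.1, -0.6]
opening: 0.984
time_s: 17.85
position: [0.439, -0.416, 0.2373]
tcp_rot: [[0.45, -0.893, 0.004], [-0.893, -0.45, -0.006], [0.007, -0.001, -1.0]]
force: [0.0, -0.1, -1.2]
opening: 0.998
[ 0.47825233 -0.39176844  0.07389354] 0.07390586466738944 1503 0.0007700439700634773
```

View pics/w7.png

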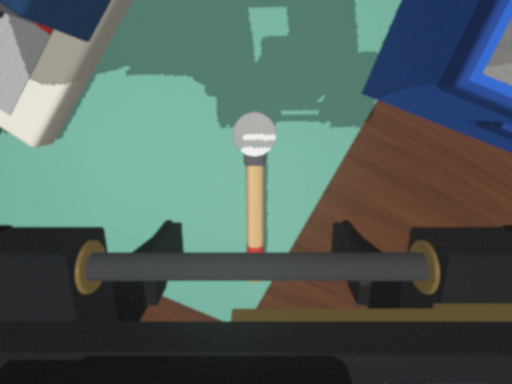

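View pics/t7.png

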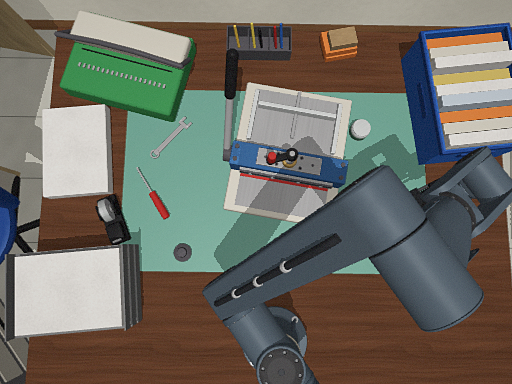

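```bash
python3 -c "
from h import *
go([.531,.02,.37],-9.6,8)"
```

```text
pos [ 0.4377 -0.4139  0.2334] yaw -63.22 t 17.95 F [-0.2  0.6 -1.6]
[-0.0432 -0.0348 -0.017 ] [-0.   0.  -6.7]
[-0.0864 -0.0697 -0.034 ] [ -0.    0.  -13.4]
[-0.1296 -0.1045 -0.0511] [ -0.    0.  -20.1]
[-0.1728 -0.1393 -0.0681] [ -0.    0.  -26.8]
[-0.216  -0.1742 -0.0851] [ -0.    0.  -33.5]
[-0.2591 -0.209  -0.1021] [ -0.    0.1 -40.2]
[-0.3023 -0.2439 -0.1192] [ -0.    0.1 -46.9]
[-0.3455 -0.2787 -0.1362] [ -0.    0.1 -53.6]
```

```bash
python3 -m jog '-0.035 -0.03 -0.05 0 0 -7 1; -0.08 -0.065 -0.1 0 0 -14 1; -0.13 -0.105 -0.137 0 0 -21 1; -0.173 -0.139 -0.137 0 0 -28 1; -0.216 -0.174 -0.137 0 0 -36 1; -0.26 -0.21 -0.137 0 0 -44 1; -0.302 -0.244 -0.137 0 0 -53 1; -0.345 -0.279 -0.137 0 0 -53.6 1'
python3 -m jog '0 0 0 0 0 0 1; 0 0 0 0 0 0 1'
cat > crank.py <<'E'
from h import *
import sys
s=read_state();p,d=save('wrist',sys.argv[1]+'.png');X=cloud('wrist',d);z=X[...,2];pf=p.astype(int)
red=(pf[...,0]>110)&(pf[...,1]<80)&(pf[...,2]<80)&(z>.22)&(z<.31)&(d>0)
H=X[red]; zt=np.percentile(H[:,2],95); t=red&(z>zt-.006); T=X[t]; print('red top',T.mean(0),(T.min(0)+T.max(0))/2,np.ptp(T,axis=0),'zt',np.median(T[:,2]))
# hub: dark, z ~.24
hub=(pf.sum(2)<200)&(z>.225)&(z<.255)&(d>0); H=X[hub];print('arm',H.mean(0),np.median(H[:,2]),len(H),H.min(0),H.max(0))
for l in ['crank_grip','spindle']: print(l,[(np.round(x['centre'],4),round(x['score'],2)) for x in spot_in(l,'wrist')[:2]])
np.savez(sys.argv[1]+'.npz',p=p,d=d,X=X)
go(np.r_[T.mean(0)[:2],.272],-9.6)
E
python3 crank.py w8
```

```text
time_s: 18.95
position: [0.5312, 0.0216, 0.3686]
tcp_rot: [[0.986, -0.165, -0.005], [-0.165, -0.986, 0.001], [-0.005, 0.0, -1.0]]
force: [0.7, -0.4, -0.6]
opening: 0.996
time_s: 19.2
position: [0.5312, 0.0193, 0.3693]
tcp_rot: [[0.986, -0.166, -0.004], [-0.166, -0.986, -0.0], [-0.004, 0.001, -1.0]]
force: [0.1, -0.9, 0.2]
opening: 1.002
red top [0.53313492 0.02161004 0.2920843 ] [0.53290117 0.02119909 0.29184421] [0.02031899 0.0202149  0.00417114] zt 0.29207261400758056
arm [ 0.54600338 -0.01515329  0.24395148] 0.24394559005443683 1275 [ 0.52206637 -0.05049483  0.22831336] [0.56683687 0.03595246 0.25460457]
crank_grip [(array([0.5362, 0.0244, 0.2921]), 0.7)]
spindle [(array([ 0.5412, -0.0083,  0.2446]), 0.86)]
pos [0.5316 0.0179 0.3704] yaw -9.74 t 19.35 F [ 0.2 -0.5 -0.6]
[ 0.0011 -0.0039  0.0984] [ 0.   0.1 -0.1]
```

View pics/w8.png

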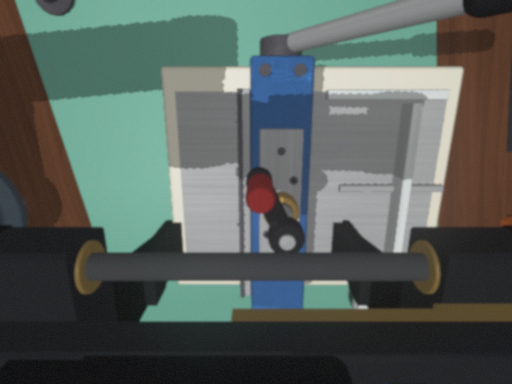

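Run:
```python
from h import *
q=np.load('w8.npz');X=q['X'];p=q['p'].astype(int);z=X[...,2]
for uv in [(287,237),(287,242),(286,234),(270,236),(304,236)]: print(uv,X[uv[1],uv[0]].round(4),p[uv[1],uv[0]])
# dark hub fit circle radius 18mm
hub=(z>.235)&(z<.252)&(p.sum(2)<330); 
P=X[hub][:,:2]
best=None
g=np.array([.5485,-.0375])
S=[]
for dx in np.arange(-.01,.0101,.001):
  for dy in np.arange(-.012,.0121,.001):
    c=g+[dx,dy]; r=np.linalg.norm(P-c,axis=1); S.append(((r<.018).sum()-2*((r>.018)&(r<.024)).sum()*0.5,c[0],c[1]))
S.sort(reverse=True);print(np.mean(S[:6],0),S[:3])
# bridge/plate
m=(abs(z-.14)<.004)&(p[...,2]>p[...,0]+40);R=cv2.minAreaRect((X[m][:,:2]*1000).astype(np.float32));print(R)
cv2.imwrite('pics/w8c.png',cv2.resize(p[150:260,220:340,::-1].astype(np.uint8),None,fx=5,fy=5,interpolation=cv2.INTER_CUBIC))
```

```text
(287, 237) [ 0.5504 -0.0306  0.2525] [158 159 160]
(287, 242) [ 0.5497 -0.0358  0.2523] [160 161 163]
(286, 234) [ 0.55   -0.0286  0.2501] [80 81 82]
(270, 236) [ 0.5346 -0.0306  0.2445] [47 46 47]
(304, 236) [ 0.5762 -0.0851  0.1402] [50 61 84]
[ 6.55333333e+02  5.49166667e-01 -3.36666667e-02] [(np.float64(661.0), np.float64(0.5495), np.float64(-0.03349999999999999)), (np.float64(659.0), np.float64(0.5495), np.float64(-0.03549999999999999)), (np.float64(655.0), np.float64(0.5495), np.float64(-0.03449999999999999))]
((551.574951171875, -25.196258544921875), (335.1411437988281, 74.04131317138672), 80.31737518310547)
```

View pics/w8c.png

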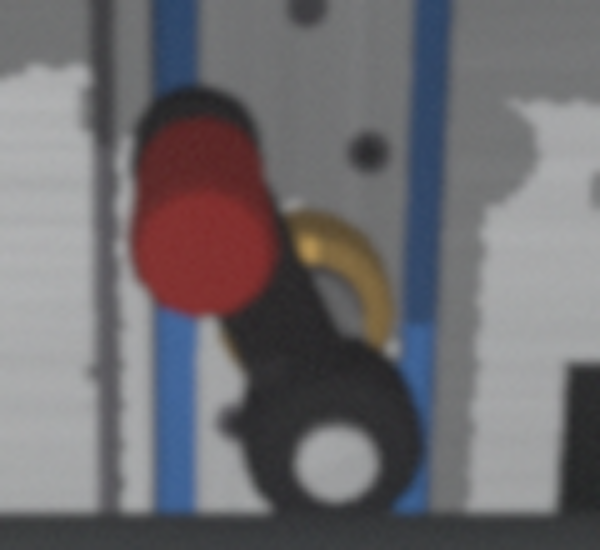

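```bash
python3 -m jog '0.001 -0.004 0.04 0 0 0 1; 0.001 -0.004 0.075 0 0 0 1; 0.001 -0.004 0.09 0 0 0 1; 0.001 -0.004 0.098 0 0 0 1; 0.001 -0.004 0.098 0 0 0 0.5; 0.001 -0.004 0.098 0 0 0 0.4; 0.001 -0.004 0.098 0 0 0 0; 0.001 -0.004 0.098 0 0 0 0'
python3 -m jog '0 0 0 0 0 0 0; 0 0 0 0 0 0 0; 0 0 0 0 0 0 0; 0 0 0 0 0 0 0'
python3 -m jog '0 0 0 0 0 0 0; 0 0 0 0 0 0 0'
```

```text
time_s: 20.35
position: [0.5337, 0.023, 0.2738]
tcp_rot: [[0.986, -0.167, 0.001], [-0.167, -0.986, -0.0], [0.001, 0.0, -1.0]]
force: [0.4, -0.6, 0.6]
opening: 0.63
time_s: 20.85
position: [0.5336, 0.0229, 0.2732]
tcp_rot: [[0.986, -0.167, 0.0], [-0.167, -0.986, -0.0], [0.0, 0.0, -1.0]]
force: [-0.4, 0.0, 0.7]
opening: 0.27
time_s: 21.1
position: [0.5336, 0.0229, 0.2732]
tcp_rot: [[0.986, -0.167, 0.0], [-0.167, -0.986, -0.0], [0.0, 0.0, -1.0]]
force: [1.0, -0.3, -0.8]
opening: 0.269
```

```bash
cat > arc.py <<'E'
import numpy as np,sys
a0,a1,n,z=map(float,sys.argv[1:5]); n=int(n)
for k in range(1,n+1):
    a=a0+(a1-a0)*k/n
    print('%.1f: %.4f %.4f %.4f'%(a,.06*(np.cos(np.radians(a))-np.cos(np.radians(a0))),-.06*(np.sin(np.radians(a))-np.sin(np.radians(a0))),z*k/n))
E
python3 arc.py 116 142 5 -0.0005
```

```text
121.2: -0.0048 0.0026 -0.0001
126.4: -0.0093 0.0056 -0.0002
131.6: -0.0135 0.0091 -0.0003
136.8: -0.0174 0.0129 -0.0004
142.0: -0.0210 0.0170 -0.0005
```

```bash
python3 -m jog '-0.005 0.0025 0 0 0 0 0; -0.0095 0.0055 0 0 0 0 0; -0.0135 0.009 0 0 0 0 0; -0.0175 0.013 -0.0005 0 0 0 0; -0.021 0.017 -0.0005 0 0 0 0; -0.021 0.017 -0.0005 0 0 0 0; -0.021 0.017 -0.0005 0 0 0 0'
cat > ang.py <<'E'
from h import *
s=read_state(); C=np.array([.5501,-.0348]); v=s['position'][:2]-C
print('t',s['time_s'],'phi',np.degrees(np.arctan2(v[1],v[0]))+9.6,'r',np.linalg.norm(v),'z',s['position'][2],'F',s['force'].round(1))
E
python3 ang.py
```

```text
time_s: 21.98
position: [0.5092, 0.0091, 0.2733]
tcp_rot: [[0.986, -0.167, -0.002], [-0.167, -0.986, -0.001], [-0.002, 0.002, -1.0]]
force: [0.1, -3.7, -3.5]
opening: 0.268
t 21.975 phi 142.58797768735627 r 0.05994884161099599 z 0.2732933604194934 F [ 0.1 -3.7 -3.5]
```

```bash
python3 arc.py 142 149 4 0.002; python3 -m jog '-0.001 0.0015 0.0005 0 0 0 0; -0.002 0.003 0.001 0 0 0 0; -0.003 0.0045 0.0015 0 0 0 0; -0.004 0.006 0.002 0 0 0 0; -0.004 0.006 0.003 0 0 0 0';python3 ang.py
```

```text
143.8: -0.0011 0.0015 0.0005
145.5: -0.0022 0.0030 0.0010
147.2: -0.0032 0.0045 0.0015
149.0: -0.0041 0.0060 0.0020
time_s: 22.6
position: [0.5048, 0.0044, 0.2704]
tcp_rot: [[0.986, -0.167, -0.001], [-0.167, -0.986, -0.0], [-0.001, 0.0, -1.0]]
force: [2.4, -1.8, -6.4]
opening: 0.264
t 22.6 phi 148.76833649509973 r 0.059902518049974186 z 0.2703827297842989 F [ 2.4 -1.8 -6.4]
```

```bash
python3 -m jog '0 0 0.001 0 0 0 0; 0 0 0.002 0 0 0 0; 0 0 0.003 0 0 0 0; 0 0 0.004 0 0 0 0; 0 0 0.005 0 0 0 0; 0 0 0.005 0 0 0 0';python3 ang.py
```

```text
time_s: 23.35
position: [0.5049, 0.0045, 0.2661]
tcp_rot: [[0.986, -0.167, 0.0], [-0.167, -0.986, 0.0], [0.0, -0.0, -1.0]]
force: [1.8, -2.3, -2.6]
opening: 0.264
t 23.35 phi 148.55762062729383 r 0.059879074442531904 z 0.2660742876198275 F [ 1.8 -2.3 -2.6]
```

```bash
python3 -m jog '0 0 0.001 0 0 0 0; 0 0 0.001 0 0 0 0; 0 0 0.001 0 0 0 0';python3 ang.py
python3 - <<'E'
from h import *
p,d=save('scene','s9.png'); X=cloud('scene',d)
cv2.imwrite('pics/s9c.png',cv2.resize(p[150:250,150:300,::-1],None,fx=5,fy=5,interpolation=cv2.INTER_CUBIC))
z=X[...,2]
m=(np.hypot(X[...,0]-.55,X[...,1]+.035)<.012)&(z>.22)&(z<.27); print('screw top z scene',np.median(z[m]),m.sum())
p0=cv2.imread('pics/scene0.png');q=np.load('scene.npz');X=q['X'];z=X[...,2]
m=(np.hypot(X[...,0]-.55,X[...,1]+.035)<.012)&(z>.22)&(z<.27); print('before',np.median(z[m]),m.sum())
E
```

```text
time_s: 23.72
position: [0.5051, 0.0047, 0.2656]
tcp_rot: [[0.986, -0.167, 0.001], [-0.167, -0.986, 0.0], [0.001, -0.0, -1.0]]
force: [-1.7, -0.5, 6.0]
opening: 0.265
t 23.725 phi 148.30755476627783 r 0.05983970845877088 z 0.26559760453689374 F [-1.7 -0.5  6. ]
screw top z scene 0.24033574589205808 51
before 0.24810611733398613 50
```

View pics/s9c.png

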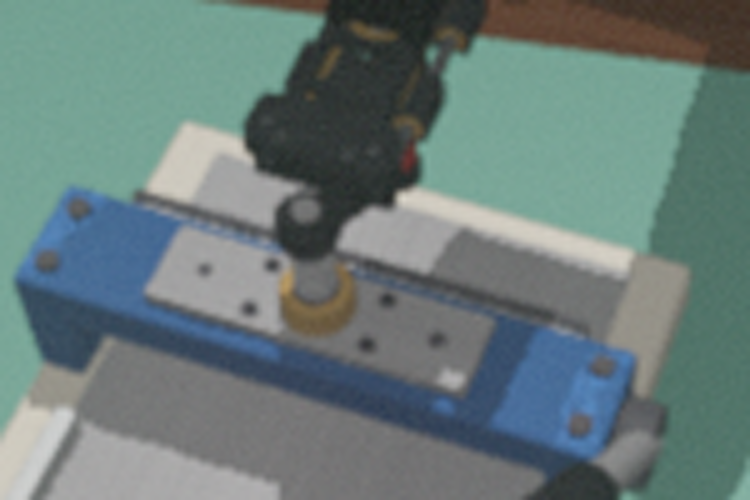

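```bash
python3 arc.py 148.3 58.3 8 0.002
```

```text
137.1: 0.0071 -0.0094 0.0003
125.8: 0.0160 -0.0171 0.0005
114.6: 0.0261 -0.0230 0.0008
103.3: 0.0372 -0.0269 0.0010
92.1: 0.0489 -0.0284 0.0013
80.8: 0.0606 -0.0277 0.0015
69.5: 0.0720 -0.0247 0.0018
58.3: 0.0826 -0.0195 0.0020
```

```bash
python3 -m jog '0.007 -0.0095 -0.0005 0 0 0 0; 0.016 -0.017 -0.0005 0 0 0 0; 0.026 -0.023 0 0 0 0 0; 0.037 -0.027 0 0 0 0 0; 0.049 -0.0285 0.0005 0 0 0 0; 0.0605 -0.0275 0.0005 0 0 0 0; 0.072 -0.0245 0.001 0 0 0 0; 0.0825 -0.0195 0.001 0 0 0 0'; python3 ang.py; python3 arc.py 58.3 -31.7 8 0.002
```

```text
time_s: 24.78
position: [0.5898, 0.0107, 0.2636]
tcp_rot: [[0.986, -0.167, -0.001], [-0.167, -0.986, 0.002], [-0.002, -0.002, -1.0]]
force: [-4.5, 0.5, 5.0]
opening: 0.267
t 24.775 phi 58.47782249641518 r 0.060384691541214834 z 0.2636292745375784 F [-4.5  0.5  5. ]
47.0: 0.0094 0.0071 0.0003
35.8: 0.0171 0.0160 0.0005
24.5: 0.0230 0.0261 0.0008
13.3: 0.0269 0.0372 0.0010
2.0: 0.0284 0.0489 0.0013
-9.2: 0.0277 0.0606 0.0015
-20.5: 0.0247 0.0720 0.0018
-31.7: 0.0195 0.0826 0.0020
```

```bash
python3 -m jog '0.0095 0.007 0 0 0 0 0; 0.017 0.016 0.0005 0 0 0 0; 0.023 0.026 0.0005 0 0 0 0; 0.027 0.037 0.001 0 0 0 0; 0.0285 0.049 0.001 0 0 0 0; 0.0275 0.0605 0.0015 0 0 0 0; 0.0245 0.072 0.0015 0 0 0 0; 0.0195 0.0825 0.002 0 0 0 0'; python3 ang.py; python3 arc.py -31.7 -121.7 8 0.002
```

```text
time_s: 25.78
position: [0.5948, -0.0752, 0.2617]
tcp_rot: [[0.986, -0.167, 0.001], [-0.167, -0.986, 0.001], [0.001, -0.001, -1.0]]
force: [-0.8, 4.5, 3.0]
opening: 0.266
t 25.775 phi -32.47381545245847 r 0.06027153334158693 z 0.2617254058849777 F [-0.8  4.5  3. ]
-43.0: -0.0071 0.0094 0.0003
-54.2: -0.0160 0.0171 0.0005
-65.5: -0.0261 0.0230 0.0008
-76.7: -0.0372 0.0269 0.0010
-88.0: -0.0489 0.0284 0.0013
-99.2: -0.0606 0.0277 0.0015
-110.5: -0.0720 0.0247 0.0018
-121.7: -0.0826 0.0195 0.0020
```

```bash
python3 -m jog '-0.007 0.0095 0 0 0 0 0; -0.016 0.017 0.0005 0 0 0 0; -0.026 0.023 0.0005 0 0 0 0; -0.037 0.027 0.001 0 0 0 0; -0.049 0.0285 0.001 0 0 0 0; -0.0605 0.0275 0.0015 0 0 0 0; -0.072 0.0245 0.0015 0 0 0 0; -0.0825 0.0195 0.002 0 0 0 0'; python3 ang.py; python3 arc.py -121.7 -216.7 8 0.002
```

```text
time_s: 26.78
position: [0.5117, -0.0808, 0.26]
tcp_rot: [[0.986, -0.168, 0.005], [-0.168, -0.986, -0.002], [0.006, 0.001, -1.0]]
force: [6.0, 3.7, -0.6]
opening: 0.263
t 26.775 phi -120.21039642435227 r 0.05992842275409179 z 0.259984417759129 F [ 6.   3.7 -0.6]
-133.6: -0.0098 -0.0076 0.0003
-145.4: -0.0179 -0.0170 0.0005
-157.3: -0.0238 -0.0279 0.0008
-169.2: -0.0274 -0.0398 0.0010
-181.1: -0.0285 -0.0522 0.0013
-192.9: -0.0269 -0.0645 0.0015
-204.8: -0.0229 -0.0762 0.0018
-216.7: -0.0166 -0.0869 0.0020
```

```bash
python3 -m jog '-0.01 -0.0075 0 0 0 0 0; -0.018 -0.017 0.0005 0 0 0 0; -0.024 -0.028 0.001 0 0 0 0; -0.0275 -0.04 0.001 0 0 0 0; -0.0285 -0.052 0.0015 0 0 0 0; -0.027 -0.0645 0.0015 0 0 0 0; -0.023 -0.076 0.002 0 0 0 0; -0.0165 -0.087 0.002 0 0 0 0'; python3 -m jog '0 0 0 0 0 0 0; 0 0 0 0 0 0 0; 0 0 0 0 0 0 0';python3 ang.py
python3 - <<'E'
from h import *
p,d=save('scene','s10.png'); X=cloud('scene',d)
cv2.imwrite('pics/s10c.png',cv2.resize(p[150:250,150:300,::-1],None,fx=5,fy=5,interpolation=cv2.INTER_CUBIC))
z=X[...,2]
m=(np.hypot(X[...,0]-.55,X[...,1]+.035)<.012)&(z>.21)&(z<.26); print('screw top z scene',np.median(z[m]),m.sum())
p,d=save('top','t10.png')
E
```

```text
time_s: 27.78
position: [0.5088, 0.0087, 0.2577]
tcp_rot: [[0.986, -0.167, -0.001], [-0.167, -0.986, -0.001], [-0.001, 0.001, -1.0]]
force: [1.4, -6.4, 0.7]
opening: 0.267
time_s: 28.15
position: [0.5088, 0.0086, 0.2577]
tcp_rot: [[0.986, -0.168, 0.0], [-0.168, -0.986, 0.001], [0.0, -0.001, -1.0]]
force: [3.8, 0.2, 0.8]
opening: 0.269
t 28.15 phi 143.1911473598359 r 0.059929641016628274 z 0.2576768460652507 F [3.8 0.2 0.8]
screw top z scene 0.23310419219490172 49
```

View pics/s10c.png

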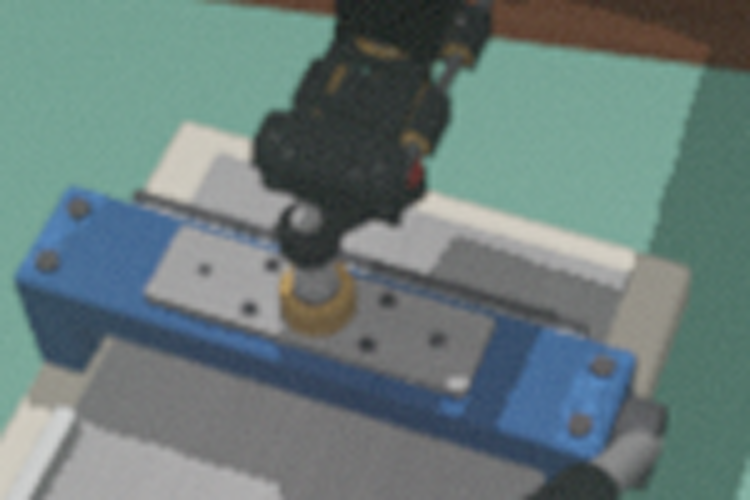

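View pics/t10.png

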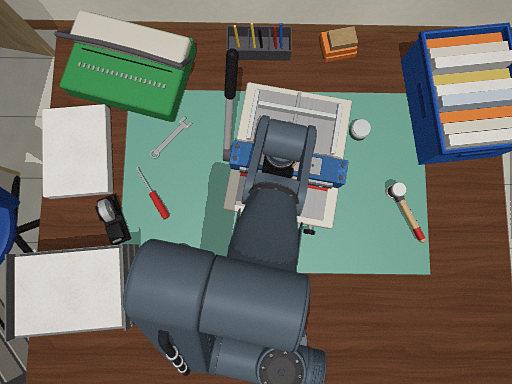

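```bash
python3 -c "
from rig import *
s=read_state(); print(s['time_s'],s['force'],abs(s['qvel']).max()); print(hand_in())"
```

```text
28.25 [ 2.82114032 -0.25904991  1.35947055] 0.2717853568796694
the job is handed in; nothing more can be done
None
```

The job is done and handed in at 28.25 s: the pin is home, the mallet is back, and the spindle is one full turn forward, still held by its crank.

- **Pin:** I struck it five times with the mallet, pressing on afterwards with up to about 17 N. The wrist camera's depth shows its top 1.0–1.1 mm above the plate, against about 10 mm at the start. That matches fully home and did not change after the last strikes.
- **Mallet:** It tipped about 8° in the grip during the strikes. I corrected for that when setting it down, and it now stands upright within about 2 mm of where it was.
- **Spindle:** I turned it backward about 32° and it then dropped about 7.8 mm into the nut. I then turned it forward about 365°, to screw_turn ≈ 6.28 by my geometry.
- **Last check:** The scene camera shows the top of the screw 15.0 mm lower than at the start, and the hand went down 15.5 mm. That puts screw_depth at about 15.5–16 mm. The crank handle is firmly gripped, with a wrist force of about 3 N and the arm still.

The crank angle comes from the camera-measured axis and is good to about 2°. In the last top picture I saw no sign that the other things on the table had moved. I did not measure them.

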